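# Take the left-hand-threaded wing nut off a dryer blower

### The arm

A 6-joint arm with a two-finger parallel gripper is mounted at the origin on a cart in front of the work surface, level with it; the furniture and walls round the work are solid. World frame = base frame: x ahead of the robot, y to its left, z up, the work surface at z = 0. Lengths are in m, angles in rad, forces in N, time in s.
With the tool pointing down it reaches from about 0.35 to 0.775 m from the base axis. Payload 7.3 kg.
Tool frame: the origin (TCP) lies at the very end of the fingers, on their centre line; the grasp point (between the pads) lies 19 mm behind it; z points along the fingers, y is the line along which they close (so a half turn about z gives the same grasp; the last joint's range is limited). The gripper opens to 92 mm and grips with 3 to 60 N. Pads are 19 mm wide; open, the fingers measure 130 mm over their backs; the gripper's body (75 mm by 190 mm) begins 47 mm behind the grasp point.
Start: joints at [1.15, 0.342, 1.524, -0, 1.275, -0.146], TCP at [0.142, 0.505, 0.227] pointing down, gripper open.
Joint ranges: [-2.53, 2.53], [-0.77, 2.02], [0.04, 2.7], [-1, 4.14], [0.28, 2.66], [-3.11, 3.11]. Speed limits (rad/s): [2.57, 2.57, 3.14, 3.14, 3.14, 3.14].

### API

Orientations are given as [roll, pitch, yaw] about the fixed x, y, z axes, in that order (R = Rz(yaw) Ry(pitch) Rx(roll)).
In Python, from cell import observe, read_camera, get_calibration, hand_in, search_frame gives the robot as it stands.
- The arm moves only by the tool step_arm, never from a script. Its argument "commands" is a list of rows, each an object with "translation": the shift along the tool's x, y, z in mm, a list of three; "roll": the turn about the tool's z in rad. In form: [{"translation": [x, y, z], "roll": roll}, ...]. A call has 1 to 20 rows; each row shifts and turns the commanded pose from where the row before left it, along the tool's axes as they then stand; what a row does not reach is not made up. A row lasts 1/12 s, in which the tool goes at most 41.7 mm and 7.16 degrees, less where a joint would pass 70% of its speed; a pose out of reach is approached as far as the arm can. A call is refused whole if a number of a shift passes 41.7 or a number of a turn 0.125, either way. A call with a gripper value outside its range is refused whole. "fingers" is the opening, from 0 (shut) to 1 (fully open), set as the call begins (left out, the last holds). The fingers move at their own pace and stop on an object; "grip_force" is the grip in N (left out, the last holds). Time passes only in rows, so rows that do not move let the fingers close. It gives the time, the measured TCP pose, the force, the opening and the grip force at its end, in the units of the state.
- observe(): the state, without advancing time (a new reading comes with each control period).
- read_camera(name): name is "side" or "top"; returns the picture (480x640x3 uint8, red, green, blue); there is no depth.
- get_calibration(name): a dict with "camera_matrix" (3x3 intrinsics, pixels), "dist_coeffs" ([k1, k2, p1, p2, k3] as OpenCV has them; the pictures are not rectified), "world_from_camera" (4x4, takes a point from camera to world coordinates). Camera axes: x right, y up, looking along -z (the intrinsics and any distortion apply to the point x, -y, -z); pixel columns grow to the right and rows downward; lengths in m; the calibration is good to about 2 mm. A picture is of the moment at which its call begins. get_calibration takes no time and is no camera call.
- hand_in(): hands the job in; it is judged then, once.
Trained networks look in the newest picture that a camera, given by its name, has taken for a name from the list of things; names that differ only in an ending like _2 or _b are one class to them, and where a whole thing is asked for, a point or a joint stands for the part that bears it (a point fixed in the world has none). Each returns a list of dicts, best first, with "confidence" (0 to 1); they miss things now and then, are a little off and sometimes report something else, mostly with a low value. They report only what shows in the picture. A call takes as long as a camera call. They do not tell look-alikes from the thing itself.
- search_frame(camera, name): "at" ([x, y, z] in m, in world coordinates, good to about 4 mm: the middle of the surface that is visible of it).
The state is a dict: "time": time; "qpos": joint angles; "qvel": joint speeds; "joint_efforts": joint torques, N m; "tool_pos": TCP position; "tool_rot": TCP orientation; "contact_force": force on the tool from outside, world axes, zero at the start; "torque": the same for the moment, N m; "opening": finger opening in m; "grip_force": force on a finger pad.
Only numpy, scipy, OpenCV 4.12 (cv2) and the standard library are available. Lean on these libraries where they do the work, as an engineer would, in place of code of your own. Each camera call takes 0.05 s, during which the arm holds its last target. There are 200 camera calls.

### The job

Unscrew the wing nut that holds the fan wheel of the dryer blower, lift it straight off the spindle and lower it upright, skirt down, into the soap dish without dropping it. Its thread is left-handed, so it comes undone clockwise seen from above; feel for the point where it comes free, and force neither the thread nor the end stop behind it. Leave the thread spool, the dosing cup, the timer and the soap dish where they are.

Things in the scene. Friction and masses are not known exactly. Their poses are not given: they have to be found in the camera images.
- nut_centre (a point): Half-way up the loose grey wing nut (70 g, 50 mm tall, 47 mm across). Below: round ribbed skirt, open underneath, rim 25 mm under this point. Cap top is 1 mm above it; on the cap one straight wing, 42 mm long, 12 mm thick, 24 mm tall (1 to 25 mm above this point), centred on the axis: grip its two flat sides. x runs along the wing, z up the nut's axis.
- blower: Dryer blower, fixed, lying on its back: round white housing 184 mm across, 43 mm high, outlet on one side (reaching 121 mm from the axis), black fan wheel inside. Origin: centre of its underside on the work surface, on the spindle's vertical axis; z up.
- spindle: Fixed steel spindle, origin and axes as the blower's, top 75 mm above it. Coarse left-hand thread, hidden under the nut. Turned clockwise (from above) the nut climbs about 3 mm a radian; after 1/4 to 1/2 turn in all the thread lets go, and within 30 deg more the nut meets a hard end stop. Between these it only rests there and lifts off freely; where that is must be felt. Anticlockwise jams.
- collar (a joint): Sprung steel collar round the spindle under the nut's rim: m pushed down. It presses the nut up against the thread with 4 N plus 1 N per mm (about 12 N screwed on); 0 when the nut is off or only rests on it.
- nut: The wing nut again, its origin at the centre of its rim (underside).
- dish: The loose white soap dish, origin at the centre of its underside.
- dish_floor (a point): Centre of the inner floor of the loose white soap dish, 6 mm above the work surface. The dish is 98 mm long (its y axis) and 68 mm wide (x), 20 mm high; the inside is 84 by 56 mm.
- spool_centre (a point): Centre of a loose upright wooden thread spool, navy thread, 27 mm across and 36 mm tall: leave alone.
- cup_centre (a point): Centre of a loose blue dosing cup, 57 mm across and 54 mm tall: leave alone.
- timer1_centre (a point): Centre of a loose wind-up kitchen timer, 64 mm across and 54 mm tall: leave alone.
Not all that is in view belongs to the job. What is shaped like the nut but green is not meant. What is shaped like the dish but pink is not meant.

How it is judged:
On the way, in this order (a step that is already met when the one before it is completed fails the run):
1. the nut has come off the thread and been lifted straight off the spindle: its rim is above the spindle's end, near its axis (z of nut_centre in the frame of spindle above 0.102 m and horizontal distance between nut_centre and spindle below 0.05 m), for 0.1 s.
2. the nut has been lowered into the dish in the fingers, not dropped: still held when its rim is within about 15 mm of the dish's floor (contact force between the fingers and nut above 1 N and height (world z) of nut_centre below 0.046 m and horizontal distance between nut_centre and dish_floor below 0.028 m), for 0.05 s.
At the end, for the whole second after the job is handed in: The nut stands upright (within 0.15 rad) and at rest on the floor of the soap dish, within 24 mm of its middle, its centre under 36 mm above the work surface; the collar is up (horizontal distance between nut_centre and dish_floor below 0.024 m and height (world z) of nut_centre below 0.036 m and angle between nut's own z axis and vertical below 0.15 rad and linear speed of nut below 0.02 m/s and value of joint collar below 0.002 m); the robot touches nothing.
It fails at once if thread or end stop forced: more than 30 N between the nut and the spindle (contact force between nut and spindle above 30 N).
It fails at once if nut slammed or pressed hard into the dish: more than 60 N (contact force between nut and dish above 60 N).
It fails at once if spool, cup, timer or dish shifted by more than 30 mm (distance of any of spool_centre, cup_centre, timer1_centre, dish_floor from where it was at the start of the episode above 0.03 m).
It also fails if it takes over 67 s, if anything falls off the work surface, if the arm or the gripper's body presses on something with over 40 N, if the wrist force passes 120 N, or if a joint passes its speed limit or range.

## Working session

There is one attempt and no reset: what is moved stays moved. The work goes in short steps, Python scripts to look and compute and a tool call to move; the robot and the scene stay as the last step left them, time stands still between calls to the robot, and variables do not carry over. Pictures are saved under pics/ and viewed, at most 10 in all, crops included, and the job is handed in when it is done.

Besides the shell and the picture viewer there is one more tool, called after "Emit:" as a command line: name --argument value ..., lists and objects as JSON in quotes. step_arm: Moves the arm, as the interface text tells. Its arguments: {"type":"object","properties":{"commands":{"type":"array"},"fingers":{"type":"number"},"grip_force":{"type":"number"}},"required":["commands"]}

```bash
mkdir -p pics
python3 - <<'E'
from cell import *
import cv2
s=observe();print(s['time'],s['tool_pos'],s['tool_rot'],s['opening'],s['contact_force'])
for c in("top","side"):
    im=read_camera(c);cv2.imwrite(f"pics/{c}0.png",im[:,:,::-1])
    k=get_calibration(c);print(c,k)
    for n in("nut","dish_floor","blower","cup_centre","spool_centre","timer1_centre"):
        print(n,[([round(v,3) for v in d['at']],round(d['confidence'],2)) for d in search_frame(c,n)])
E
```

```text
0.0 [0.14226246 0.50492396 0.22603342] [-3.14003103e+00 -2.35658497e-04  2.86681919e+00] 0.09177739629071327 [-0.18261364  0.34576908  1.25252992]
top {'camera_matrix': array([[457.49639202,   0.        , 322.17384255],
       [  0.        , 457.49639202, 235.47665526],
       [  0.        ,   0.        ,   1.        ]]), 'dist_coeffs': array([-0.01253113,  0.        ,  0.        ,  0.        ,  0.        ]), 'world_from_camera': array([[ 0.02605507,  0.98990288, -0.13933204,  0.42019347],
       [-0.99965701,  0.02543201, -0.00625064,  0.10357979],
       [-0.00264403,  0.13944711,  0.99022599,  0.91430185],
       [ 0.        ,  0.        ,  0.        ,  1.        ]])}
nut [([0.396, 0.07, 0.029], 0.78), ([0.493, -0.202, 0.082], 0.58)]
dish_floor [([0.421, 0.377, 0.01], 0.72)]
blower [([0.496, -0.207, 0.02], 0.66)]
cup_centre [([0.662, -0.008, 0.024], 0.77)]
spool_centre [([0.504, 0.014, 0.034], 0.64), ([0.495, -0.205, 0.026], 0.21)]
timer1_centre [([0.552, 0.406, 0.041], 0.81)]
side {'camera_matrix': array([[559.23100333,   0.        , 314.1187255 ],
       [  0.        , 559.23100333, 242.17767468],
       [  0.        ,   0.        ,   1.        ]]), 'dist_coeffs': array([0.00402525, 0.        , 0.        , 0.        , 0.        ]), 'world_from_camera': array([[ 0.56132405,  0.67193531, -0.48313379,  0.01738682],
       [-0.82758694,  0.45848835, -0.32386463, -0.24020585],
       [ 0.00389513,  0.58162822,  0.81344542,  0.939875  ],
       [ 0.        ,  0.        ,  0.        ,  1.        ]])}
nut [([0.49, -0.217, 0.085], 0.8), ([0.393, 0.064, 0.024], 0.57)]
dish_floor [([0.422, 0.377, 0.007], 0.91), ([0.468, 0.187, 0.011], 0.81)]
blower [([0.49, -0.214, 0.027], 0.77)]
cup_centre [([0.67, -0.003, 0.032], 0.9)]
spool_centre [([0.498, 0.012, 0.034], 0.53)]
timer1_centre [([0.548, 0.401, 0.037], 0.68)]
```

View pics/top0.png

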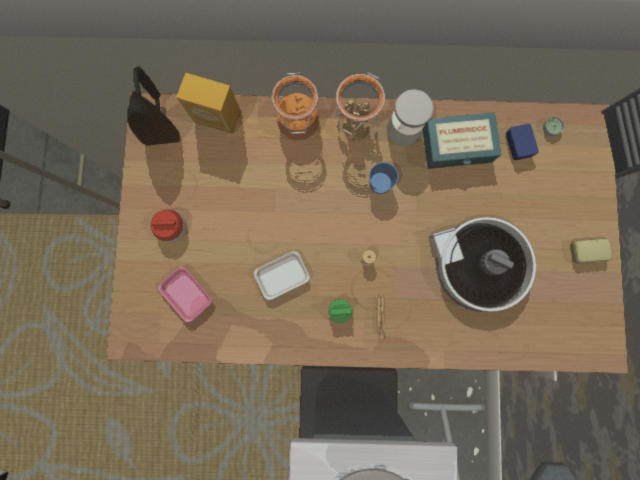

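View pics/side0.png

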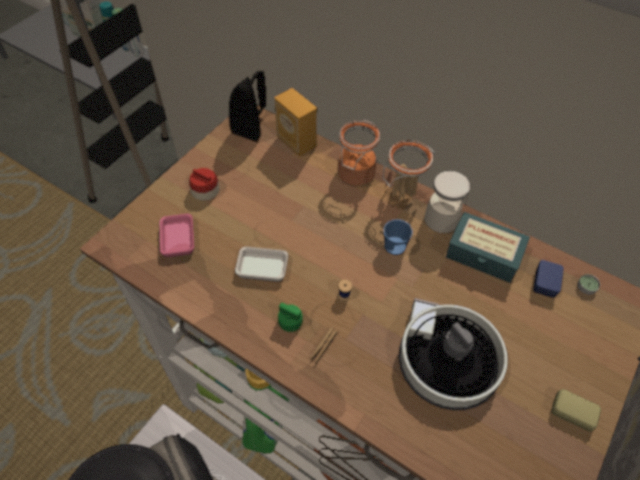

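Top view: the grey wing nut is at about (495,262) in the black fan, with the green decoy at (341,311). The white dish is at (282,276) and the pink decoy at (185,294). Next I zoom in on the nut and dish.

```bash
cat > h.py <<'E'
import numpy as np,cv2
from cell import *
def ray(c,uv):
    k=get_calibration(c);T=k['world_from_camera']
    p=cv2.undistortPoints(np.array([[uv]],float),k['camera_matrix'],k['dist_coeffs'])[0,0]
    return T[:3,3],T[:3,:3]@np.array([p[0],-p[1],-1])
def atz(c,uv,z):
    o,d=ray(c,uv);return (o+d*(z-o[2])/d[2])
def tri(uv1,uv2):
    o1,d1=ray("top",uv1);o2,d2=ray("side",uv2)
    s=np.linalg.lstsq(np.c_[d1,-d2],o2-o1,rcond=None)[0]
    a=o1+s[0]*d1;b=o2+s[1]*d2;return (a+b)/2,np.linalg.norm(a-b)
E
python3 - <<'E'
from h import *
t=cv2.imread("pics/top0.png");s=cv2.imread("pics/side0.png")
f=lambda im,x,y,w:cv2.resize(im[y:y+w,x:x+w],(390,390),interpolation=cv2.INTER_CUBIC)
a=np.hstack([f(t,462,230,65),f(s,425,310,65)])
a=cv2.convertScaleAbs(a,alpha=1.6)
cv2.imwrite("pics/crop.png",a)
h=cv2.cvtColor(t,cv2.COLOR_BGR2HSV)
m=((h[...,1]<50)&(h[...,2]>120)).astype(np.uint8)
for nm,(x0,y0,x1,y1),z in(("dish",(240,240,325,310),.02),("blower",(425,205,545,320),.043)):
    mm=np.zeros_like(m);mm[y0:y1,x0:x1]=m[y0:y1,x0:x1]
    n,l,st,c=cv2.connectedComponentsWithStats(mm);i=1+np.argmax(st[1:,4])
    pts=np.argwhere(l==i)[:,::-1].astype(float)
    w=np.array([atz("top",p,z)[:2] for p in pts],np.float32)
    print(nm,st[i],cv2.minAreaRect(w))
    if nm=="blower":
        k=np.hypot(*(w-[.495,-.207]).T)>.075
        w=w[k]; w=w[w[:,1]<-.15];hull=cv2.convexHull(w)[:,0]
        A=np.c_[2*hull,np.ones(len(hull))];q=np.linalg.lstsq(A,(hull**2).sum(1),rcond=None)[0]
        print(q[:2],np.sqrt(q[2]+q[0]**2+q[1]**2))
E
```

```text
dish [ 254  251   56   49 1726] ((0.4660200774669647, 0.18720126152038574), (0.06751862168312073, 0.09868393838405609), 28.019458770751953)Traceback (most recent call last):
  File "<stdin>", line 13, in <module>
  File "h.py", line 8, in atz
    o,d=ray(c,uv);return (o+d*(z-o[2])/d[2])
        ~~~^^^^^^
  File "h.py", line 4, in ray
    k=get_calibration(c);T=k['world_from_camera']
ValueError: time passes only in moves, steps and waits
```

View pics/crop.png

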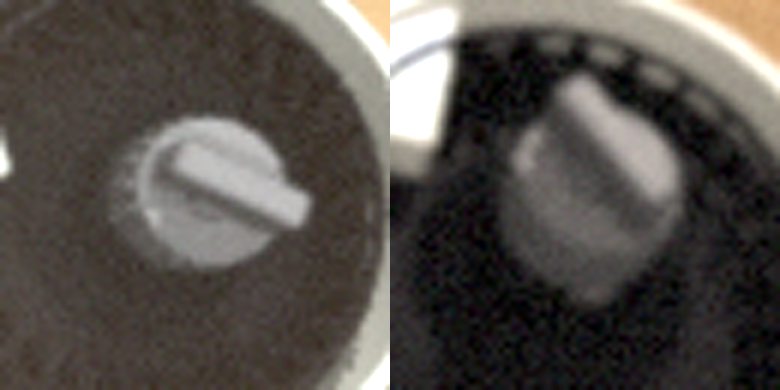

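```bash
sed -i 's/^def ray/from functools import lru_cache\nget_calibration=lru_cache(get_calibration)\ndef ray/' h.py
python3 - <<'E'
from h import *
T=lambda x,y:(462+x/6-.4,230+y/6-.4); S=lambda x,y:(425+(x-390)/6-.4,310+y/6-.4)
a,e=tri(T(243,184),S(625,140));print("wingtop",a,e)
for z in(.09,.1):
    p,q=atz("top",T(183,156),z),atz("top",T(307,205),z);r,s=atz("side",S(575,85),z),atz("side",S(665,183),z)
    print(z,p,q,np.linalg.norm(p-q),np.degrees(np.arctan2(*(q-p)[1::-1])),np.linalg.norm(r-s),np.degrees(np.arctan2(*(s-r)[1::-1])))
for z in(.066,.07,.075,.08):print("cap",z,atz("top",T(210,192),z))
t=cv2.imread("pics/top0.png")
h=cv2.cvtColor(t,cv2.COLOR_BGR2HSV)
m=((h[...,1]<50)&(h[...,2]>110)).astype(np.uint8);m[:,:462]=0;m[:,545:]=0;m[:212]=0;m[325:]=0
w=np.array([atz("top",p,.043)[:2] for p in np.argwhere(m)[:,::-1].astype(float)],np.float32)
r=np.hypot(*(w-[.495,-.207]).T);w=w[(r>.078)&(r<.105)]
from scipy.optimize import least_squares
h=cv2.convexHull(w)[:,0];h=h[h[:,1]<-.17]
q=least_squares(lambda v:np.hypot(h[:,0]-v[0],h[:,1]-v[1])-v[2],[.495,-.207,.09],loss='soft_l1',f_scale=.001);print("blower",q.x,q.cost,len(h))
s=observe();print(s['tool_pos'],s['time'])
E
```

```text
wingtop [ 0.49895856 -0.21316071  0.10467391] 0.0032827741066156365
0.09 [ 0.50731216 -0.19959532  0.09      ] [ 0.49344435 -0.23663071  0.09      ] 0.039546632815566654 -110.52827980010485 0.03646032812939492 -111.66197346447471
0.1 [ 0.50625528 -0.19591736  0.1       ] [ 0.49255571 -0.23250346  0.1       ] 0.03906687370026102 -110.52827980010483 0.03603132000380883 -111.66197346447471
cap 0.066 [ 0.49885433 -0.21652395  0.066     ]
cap 0.07 [ 0.49848342 -0.21501456  0.07      ]
cap 0.075 [ 0.49801978 -0.21312783  0.075     ]
cap 0.08 [ 0.49755614 -0.2112411   0.08      ]
blower [ 0.49748767 -0.20971351  0.09018439] 7.067683003268747e-07 33
[0.14243586 0.50532768 0.2267536 ] 0.7
```

Emit:
step_arm --commands '[{"translation":[-32,-14,0],"roll":0},{"translation":[-32,-14,0],"roll":0},{"translation":[-32,-14,0],"roll":0},{"translation":[-32,-14,0],"roll":0},{"translation":[-32,-14,0],"roll":0},{"translation":[-32,-14,0],"roll":0},{"translation":[-32,-14,0],"roll":0},{"translation":[-32,-14,0],"roll":0},{"translation":[-20,-34,0],"roll":0},{"translation":[-20,-34,0],"roll":0},{"translation":[-20,-34,0],"roll":0},{"translation":[-20,-34,0],"roll":0},{"translation":[-20,-34,0],"roll":0},{"translation":[-20,-34,0],"roll":0},{"translation":[-20,-34,0],"roll":0},{"translation":[-20,-34,0],"roll":0},{"translation":[-20,-34,0],"roll":0},{"translation":[-20,-34,0],"roll":0},{"translation":[-20,-34,0],"roll":0},{"translation":[-20,-34,0],"roll":0}]' --fingers 1

```text
time: 2.37
tool_pos: [0.4789, -0.1318, 0.2269]
tool_rot: [3.141, 0.001, 2.866]
contact_force: [1.4, -0.1, 1.0]
opening: 0.0919
grip_force: 0.0
```

Emit:
step_arm --commands '[{"translation":[-15,-20,0],"roll":0},{"translation":[0,0,0],"roll":0.1188},{"translation":[0,0,0],"roll":0.1188},{"translation":[0,0,0],"roll":0.1188},{"translation":[0,0,0],"roll":0.1188},{"translation":[0,0,0],"roll":0.1188},{"translation":[0,0,0],"roll":0.1188},{"translation":[0,0,0],"roll":0.1188},{"translation":[0,0,0],"roll":0.1188},{"translation":[0,0,0],"roll":0.1188},{"translation":[0,0,0],"roll":0.1188},{"translation":[0,0,0],"roll":0.1188},{"translation":[0,0,0],"roll":0.1188},{"translation":[0,0,0],"roll":0.1188},{"translation":[0,0,0],"roll":0.1188},{"translation":[0,0,0],"roll":0}]'

```text
time: 3.7
tool_pos: [0.4878, -0.1531, 0.2267]
tool_rot: [3.141, -0.0, 1.199]
contact_force: [-0.4, -0.2, 0.1]
opening: 0.0918
grip_force: 0.0
```

Emit:
step_arm --commands '[{"translation":[-26,15,0],"roll":0},{"translation":[-26,15,0],"roll":0},{"translation":[0,0,32],"roll":0},{"translation":[0,0,32],"roll":0},{"translation":[0,0,30],"roll":0},{"translation":[0,0,0],"roll":0},{"translation":[0,0,0],"roll":0}]'

```text
time: 4.28
tool_pos: [0.4965, -0.212, 0.132]
tool_rot: [-3.138, -0.001, 1.206]
contact_force: [0.3, 0.5, 0.1]
opening: 0.0915
grip_force: 0.0
```

Run:
```python
from h import *
s=observe();print(s['tool_pos'],s['tool_rot'],s['qpos'],s['torque'])
t=read_camera("top")[:,:,::-1];s=read_camera("side")[:,:,::-1]
f=lambda im,x,y,w:cv2.resize(im[y:y+w,x:x+w],(390,390),interpolation=cv2.INTER_CUBIC)
cv2.imwrite("pics/c2.png",cv2.convertScaleAbs(np.hstack([f(t,445,212,100),f(s,410,290,100)]),alpha=1.5))
```

```text
[ 0.49646345 -0.21202302  0.13201367] [-3.13841009e+00 -6.54013135e-04  1.20604574e+00] [-5.45661512e-01  4.64012269e-01  1.61545209e+00  8.08173628e-05
  1.06537659e+00 -1.80951210e-01] [-0.0823449   0.09146217  0.00960899]
```

View pics/c2.png

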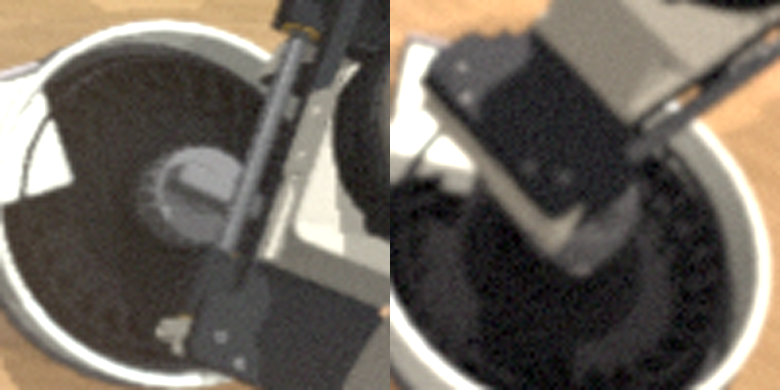

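Emit:
step_arm --commands '[{"translation":[0,1,20],"roll":0},{"translation":[0,0,15],"roll":0},{"translation":[0,0,6],"roll":0},{"translation":[0,0,4],"roll":0},{"translation":[0,0,0],"roll":0},{"translation":[0,0,0],"roll":0}]' --fingers 0.25 --grip_force 4

```text
time: 4.88
tool_pos: [0.4987, -0.2131, 0.0889]
tool_rot: [3.14, 0.0, 1.204]
contact_force: [0.2, 0.3, -0.2]
opening: 0.0567
grip_force: 0.0
```

Emit:
step_arm --commands '[{"translation":[0,0,0],"roll":0},{"translation":[0,0,0],"roll":0},{"translation":[0,0,0],"roll":0},{"translation":[0,0,0],"roll":0}]' --fingers 0 --grip_force 4

```text
time: 5.22
tool_pos: [0.4982, -0.2128, 0.0881]
tool_rot: [3.141, 0.0, 1.204]
contact_force: [0.1, 0.2, -0.3]
opening: 0.0296
grip_force: 0.0
```

Emit:
step_arm --commands '[{"translation":[0,0,0],"roll":0},{"translation":[0,0,0],"roll":0},{"translation":[0,0,0],"roll":0},{"translation":[0,0,0],"roll":0},{"translation":[0,0,0],"roll":0},{"translation":[0,0,0],"roll":0}]'

```text
time: 5.72
tool_pos: [0.4971, -0.2124, 0.0876]
tool_rot: [-3.14, -0.0, 1.204]
contact_force: [-5.9, 1.0, 4.1]
opening: 0.0127
grip_force: 4.0
```

Emit:
step_arm --commands '[{"translation":[0,-1,0],"roll":0},{"translation":[0,0,0],"roll":0},{"translation":[0,0,0],"roll":0},{"translation":[0,0,0],"roll":0}]'

```text
time: 6.05
tool_pos: [0.497, -0.2123, 0.0877]
tool_rot: [-3.141, -0.0, 1.204]
contact_force: [-3.9, 0.3, 2.9]
opening: 0.0128
grip_force: 4.0
```

```bash
cat > o.py <<'E'
from cell import *
import numpy as np
s=observe();print(s['time'],np.round(s['tool_pos'],4),np.round(s['tool_rot'],3),'F',np.round(s['contact_force'],1),'M',np.round(s['torque'],2),s['opening'],s['grip_force'],np.round(s['qpos'],3))
E
python3 o.py
```

```text
6.05 [ 0.497  -0.2123  0.0877] [-3.141 -0.     1.204] F [-3.9  0.3  2.9] M [-0.02  0.7  -0.06] 0.012801934634481892 3.961854502558708 [-0.546  0.52   1.664  0.     0.958 -0.178]
```

Emit:
step_arm --commands '[{"translation":[0,-1.5,-0.5],"roll":0},{"translation":[0,0,0],"roll":0},{"translation":[0,0,0],"roll":0},{"translation":[0,0,0],"roll":0}]' --grip_force 20

```text
time: 6.38
tool_pos: [0.4965, -0.2121, 0.088]
tool_rot: [3.14, -0.0, 1.204]
contact_force: [4.8, -1.0, -7.4]
opening: 0.0118
grip_force: 19.9
```

Emit:
step_arm --commands '[{"translation":[0,0,-0.3],"roll":0.1},{"translation":[0,0,0],"roll":0},{"translation":[0,0,0],"roll":0}]'

```text
time: 6.63
tool_pos: [0.4954, -0.2115, 0.0882]
tool_rot: [-3.141, -0.0, 1.106]
contact_force: [2.2, 0.7, -5.9]
opening: 0.0119
grip_force: 20.0
```

```bash
python3 o.py
```

```text
6.6333 [ 0.4954 -0.2115  0.0882] [-3.141 -0.     1.106] F [ 2.2  0.7 -5.9] M [-0.03 -0.1  -0.26] 0.011854801662283341 19.99059498310089 [-0.546  0.517  1.668  0.     0.958 -0.081]
```

Emit:
step_arm --commands '[{"translation":[0,0,0],"roll":0.1},{"translation":[0,0,-0.2],"roll":0.1},{"translation":[0,0,0],"roll":0},{"translation":[0,0,0],"roll":0}]'

```text
time: 6.97
tool_pos: [0.4954, -0.2113, 0.0887]
tool_rot: [-3.141, -0.0, 0.908]
contact_force: [-0.0, 3.0, -1.6]
opening: 0.012
grip_force: 20.0
```

```bash
python3 o.py
```

```text
6.9667 [ 0.4954 -0.2113  0.0887] [-3.141 -0.     0.908] F [-0.   3.  -1.6] M [ 0.49  0.15 -0.21] 0.012026252496592733 20.00909149646759 [-5.460e-01  5.160e-01  1.668e+00  1.000e-03  9.590e-01  1.170e-01]
```

Emit:
step_arm --commands '[{"translation":[0,0,-0.3],"roll":0.1},{"translation":[0,0,-0.3],"roll":0.1},{"translation":[0,0,-0.3],"roll":0.1},{"translation":[0,0,0],"roll":0},{"translation":[0,0,0],"roll":0}]'

```text
time: 7.38
tool_pos: [0.4953, -0.2116, 0.0896]
tool_rot: [-3.141, 0.0, 0.609]
contact_force: [-0.6, 3.5, -1.4]
opening: 0.0119
grip_force: 20.0
```

```bash
python3 o.py
```

```text
7.3833 [ 0.4953 -0.2116  0.0896] [-3.141  0.     0.609] F [-0.6  3.5 -1.4] M [ 0.51  0.37 -0.19] 0.011924322988285033 19.985370934009552 [-0.546  0.515  1.667  0.     0.961  0.416]
```

Emit:
step_arm --commands '[{"translation":[0,0,-0.3],"roll":0.1},{"translation":[0,0,-0.3],"roll":0.1},{"translation":[0,0,-0.3],"roll":0.1},{"translation":[0,0,-0.3],"roll":0.1},{"translation":[0,0,0],"roll":0},{"translation":[0,0,0],"roll":0}]'

```text
time: 7.88
tool_pos: [0.4956, -0.2121, 0.0909]
tool_rot: [3.141, 0.0, 0.209]
contact_force: [-1.5, 1.4, -1.0]
opening: 0.012
grip_force: 20.0
```

```bash
python3 o.py
```

```text
7.8833 [ 0.4956 -0.2121  0.0909] [3.141 0.    0.209] F [-1.5  1.4 -1. ] M [ 0.16  0.48 -0.22] 0.011973435765701696 19.994522631168365 [-0.547  0.513  1.665 -0.     0.963  0.815]
```

Emit:
step_arm --commands '[{"translation":[0,0,-0.3],"roll":0.1},{"translation":[0,0,-0.3],"roll":0.1},{"translation":[0,0,-0.3],"roll":0.1},{"translation":[0,0,-0.3],"roll":0.1},{"translation":[0,0,0],"roll":0},{"translation":[0,0,0],"roll":0}]'

```text
time: 8.38
tool_pos: [0.4959, -0.2125, 0.0921]
tool_rot: [3.141, -0.001, -0.191]
contact_force: [-1.0, -1.6, -2.8]
opening: 0.0119
grip_force: 20.0
```

```bash
python3 o.py
```

```text
8.3833 [ 0.4959 -0.2125  0.0921] [ 3.141e+00 -1.000e-03 -1.910e-01] F [-1.  -1.6 -2.8] M [-0.35  0.3  -0.16] 0.011880349982388475 19.978470504283905 [-0.547  0.512  1.664 -0.     0.965  1.215]
```

Emit:
step_arm --commands '[{"translation":[0,0,-0.3],"roll":0.1},{"translation":[0,0,0],"roll":0},{"translation":[0,0,0],"roll":0}]'

```text
time: 8.63
tool_pos: [0.496, -0.2119, 0.0924]
tool_rot: [-3.141, -0.001, -0.291]
contact_force: [0.8, -0.1, -1.8]
opening: 0.0114
grip_force: 20.0
```

```bash
python3 o.py
```

```text
8.6333 [ 0.496  -0.2119  0.0924] [-3.141e+00 -1.000e-03 -2.910e-01] F [ 0.8 -0.1 -1.8] M [-0.09  0.12 -0.15] 0.011369172521028736 19.97738867998123 [-5.460e-01  5.110e-01  1.664e+00  1.000e-03  9.660e-01  1.315e+00]
```

Emit:
step_arm --commands '[{"translation":[0,0,-0.3],"roll":0.1},{"translation":[0,0,0],"roll":0},{"translation":[0,0,0],"roll":0}]'

```text
time: 8.88
tool_pos: [0.4959, -0.2118, 0.0927]
tool_rot: [-3.141, -0.001, -0.391]
contact_force: [-0.2, 0.6, -1.3]
opening: 0.0119
grip_force: 20.0
```

```bash
python3 o.py
```

```text
8.8833 [ 0.4959 -0.2118  0.0927] [-3.141e+00 -1.000e-03 -3.910e-01] F [-0.2  0.6 -1.3] M [-0.07  0.2  -0.16] 0.011866488089906915 19.97992604970932 [-0.546  0.511  1.663  0.     0.967  1.416]
```

Emit:
step_arm --commands '[{"translation":[0,0,-0.3],"roll":0.1},{"translation":[0,0,0],"roll":0},{"translation":[0,0,0],"roll":0}]'

```text
time: 9.13
tool_pos: [0.4958, -0.2118, 0.0929]
tool_rot: [-3.141, -0.0, -0.491]
contact_force: [0.3, -0.4, -1.3]
opening: 0.0116
grip_force: 20.0
```

```bash
python3 o.py
```

```text
9.1333 [ 0.4958 -0.2118  0.0929] [-3.141 -0.    -0.491] F [ 0.3 -0.4 -1.3] M [-0.01  0.12 -0.12] 0.011586074370569483 19.97895509004593 [-0.546  0.51   1.663  0.     0.968  1.516]
```

Emit:
step_arm --commands '[{"translation":[0,0,-0.3],"roll":0.1},{"translation":[0,0,0],"roll":0},{"translation":[0,0,0],"roll":0}]'

```text
time: 9.38
tool_pos: [0.4958, -0.2117, 0.0933]
tool_rot: [-3.141, -0.0, -0.591]
contact_force: [-0.1, 1.3, -1.1]
opening: 0.0117
grip_force: 20.0
```

```bash
python3 o.py
```

```text
9.3833 [ 0.4958 -0.2117  0.0933] [-3.141 -0.    -0.591] F [-0.1  1.3 -1.1] M [ 0.03  0.19 -0.1 ] 0.011736533929606269 19.976963996887207 [-0.546  0.51   1.663  0.     0.969  1.616]
```

Emit:
step_arm --commands '[{"translation":[0,0,-0.3],"roll":0.1},{"translation":[0,0,0],"roll":0},{"translation":[0,0,0],"roll":0}]'

```text
time: 9.63
tool_pos: [0.4957, -0.2117, 0.0936]
tool_rot: [-3.141, 0.0, -0.691]
contact_force: [-0.4, 0.5, -0.8]
opening: 0.0119
grip_force: 20.0
```

```bash
python3 o.py
```

```text
9.6333 [ 0.4957 -0.2117  0.0936] [-3.141  0.    -0.691] F [-0.4  0.5 -0.8] M [ 0.11  0.18 -0.11] 0.01188716203126403 19.976183474063873 [-5.460e-01  5.100e-01  1.663e+00  1.000e-03  9.690e-01  1.716e+00]
```

Emit:
step_arm --commands '[{"translation":[0,0,-0.3],"roll":0.1},{"translation":[0,0,0],"roll":0},{"translation":[0,0,0],"roll":0}]'

```text
time: 9.88
tool_pos: [0.496, -0.2116, 0.0941]
tool_rot: [-3.141, -0.0, -0.791]
contact_force: [0.5, 1.3, 0.7]
opening: 0.0119
grip_force: 20.0
```

```bash
python3 o.py
```

```text
9.8833 [ 0.496  -0.2116  0.0941] [-3.141 -0.    -0.791] F [0.5 1.3 0.7] M [ 0.35  0.14 -0.11] 0.011889735094056914 19.976133406162262 [-5.460e-01  5.090e-01  1.662e+00  1.000e-03  9.700e-01  1.816e+00]
```

Emit:
step_arm --commands '[{"translation":[0,0,-0.4],"roll":0},{"translation":[0,0,0],"roll":0},{"translation":[0,0,0],"roll":0}]'

```text
time: 10.13
tool_pos: [0.496, -0.2117, 0.0942]
tool_rot: [-3.141, -0.0, -0.795]
contact_force: [1.4, 2.0, -0.7]
opening: 0.0116
grip_force: 20.0
```

```bash
python3 o.py
```

```text
10.1333 [ 0.496  -0.2117  0.0942] [-3.141 -0.    -0.795] F [ 1.4  2.  -0.7] M [ 0.42 -0.22 -0.05] 0.011619387930075343 19.97835338115692 [-5.460e-01  5.090e-01  1.662e+00  1.000e-03  9.710e-01  1.819e+00]
```

Emit:
step_arm --commands '[{"translation":[0,0,-0.4],"roll":0},{"translation":[0,0,0],"roll":0},{"translation":[0,0,0],"roll":0}]'

```text
time: 10.38
tool_pos: [0.4959, -0.2116, 0.0944]
tool_rot: [-3.141, 0.0, -0.796]
contact_force: [4.3, 2.8, -3.3]
opening: 0.012
grip_force: 20.0
```

```bash
python3 o.py
```

```text
10.3833 [ 0.4959 -0.2116  0.0944] [-3.141  0.    -0.796] F [ 4.3  2.8 -3.3] M [ 0.47 -0.5  -0.06] 0.01196799102527828 19.978272914886475 [-5.460e-01  5.090e-01  1.662e+00  1.000e-03  9.710e-01  1.821e+00]
```

Emit:
step_arm --commands '[{"translation":[0,0,0],"roll":0.1},{"translation":[0,0,0],"roll":0},{"translation":[0,0,0],"roll":0}]'

```text
time: 10.63
tool_pos: [0.4956, -0.212, 0.0947]
tool_rot: [3.141, 0.0, -0.894]
contact_force: [0.8, 1.1, -0.8]
opening: 0.0115
grip_force: 20.0
```

```bash
python3 o.py
```

```text
10.6333 [ 0.4956 -0.212   0.0947] [ 3.141  0.    -0.894] F [ 0.8  1.1 -0.8] M [ 0.25  0.02 -0.02] 0.011486579652785902 19.97948795557022 [-0.546  0.508  1.662 -0.     0.972  1.918]
```

Emit:
step_arm --commands '[{"translation":[0,0,0],"roll":0.1},{"translation":[0,0,0],"roll":0},{"translation":[0,0,0],"roll":0}]'

```text
time: 10.88
tool_pos: [0.4955, -0.2121, 0.0947]
tool_rot: [3.141, -0.0, -0.992]
contact_force: [-0.6, -0.2, -0.6]
opening: 0.0119
grip_force: 20.0
```

```bash
python3 o.py
```

```text
10.8833 [ 0.4955 -0.2121  0.0947] [ 3.141 -0.    -0.992] F [-0.6 -0.2 -0.6] M [0.07 0.24 0.03] 0.011949338309122383 19.980860352516174 [-0.546  0.508  1.662 -0.     0.972  2.017]
```

Emit:
step_arm --commands '[{"translation":[0,0,-0.6],"roll":0},{"translation":[0,0,0],"roll":0},{"translation":[0,0,0],"roll":0}]'

```text
time: 11.13
tool_pos: [0.4957, -0.2119, 0.0953]
tool_rot: [-3.142, -0.0, -0.995]
contact_force: [-0.2, -0.3, -0.9]
opening: 0.0119
grip_force: 20.0
```

```bash
python3 o.py
```

```text
11.1333 [ 0.4957 -0.2119  0.0953] [-3.142 -0.    -0.995] F [-0.2 -0.3 -0.9] M [ 0.03  0.18 -0.01] 0.011868823461095114 19.98041421175003 [-0.546  0.507  1.661 -0.     0.973  2.019]
```

Free: it rose the full 0.6 mm at only the nut's weight. Next is a gentle straight lift.

Emit:
step_arm --commands '[{"translation":[0,0,-1],"roll":0},{"translation":[0,0,-1],"roll":0},{"translation":[0,0,0],"roll":0}]'

```text
time: 11.38
tool_pos: [0.4958, -0.2119, 0.0975]
tool_rot: [-3.141, -0.0, -0.996]
contact_force: [-0.6, 1.0, -0.8]
opening: 0.0121
grip_force: 20.0
```

```bash
python3 o.py
```

```text
11.3833 [ 0.4958 -0.2119  0.0975] [-3.141 -0.    -0.996] F [-0.6  1.  -0.8] M [ 0.04  0.19 -0.  ] 0.01210389823362041 19.980456233024597 [-0.546  0.504  1.659  0.     0.978  2.021]
```

Emit:
step_arm --commands '[{"translation":[0,0,-3],"roll":0},{"translation":[0,0,-4],"roll":0},{"translation":[0,0,-5],"roll":0},{"translation":[0,0,-5],"roll":0},{"translation":[0,0,-5],"roll":0},{"translation":[0,0,-5],"roll":0},{"translation":[0,0,-5],"roll":0},{"translation":[0,0,-5],"roll":0},{"translation":[0,0,-8],"roll":0},{"translation":[0,0,-10],"roll":0},{"translation":[0,0,-10],"roll":0},{"translation":[0,0,-10],"roll":0},{"translation":[0,0,-10],"roll":0},{"translation":[0,0,-10],"roll":0},{"translation":[0,0,-10],"roll":0},{"translation":[0,0,-5],"roll":0},{"translation":[0,0,0],"roll":0}]'

```text
time: 12.8
tool_pos: [0.4963, -0.2122, 0.2087]
tool_rot: [-3.14, -0.002, -0.996]
contact_force: [0.6, 0.6, -1.2]
opening: 0.0117
grip_force: 20.0
```

```bash
python3 o.py
python3 - <<'E'
from h import *
t=read_camera("top")[:,:,::-1];s=read_camera("side")[:,:,::-1]
cv2.imwrite("pics/t3.png",t);cv2.imwrite("pics/s3.png",s)
f=lambda im,x,y,w:cv2.resize(im[y:y+w,x:x+w],(390,390),interpolation=cv2.INTER_CUBIC)
cv2.imwrite("pics/c3.png",cv2.convertScaleAbs(np.hstack([f(t,430,200,120),f(s,390,230,150)]),alpha=1.5))
E
```

```text
12.8 [ 0.4963 -0.2122  0.2087] [-3.14e+00 -2.00e-03 -9.96e-01] F [ 0.6  0.6 -1.2] M [-0.03  0.18 -0.03] 0.01171383826640878 19.98061716556549 [-0.546  0.382  1.515  0.     1.242  2.021]
```

View pics/c3.png

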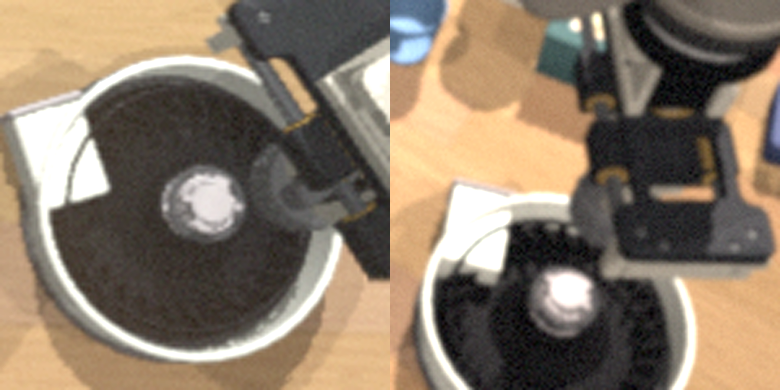

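The nut is in the fingers and the bare spindle shows at crop (205,200). I turn the tool back to yaw 0, then carry it over.

Emit:
step_arm --commands '[{"translation":[0,0,0],"roll":-0.1},{"translation":[0,0,0],"roll":-0.1},{"translation":[0,0,0],"roll":-0.1},{"translation":[0,0,0],"roll":-0.1},{"translation":[0,0,0],"roll":-0.1},{"translation":[0,0,0],"roll":-0.1},{"translation":[0,0,0],"roll":-0.1},{"translation":[0,0,0],"roll":-0.1},{"translation":[0,0,0],"roll":-0.1},{"translation":[0,0,0],"roll":-0.096}]'

```text
time: 13.73
tool_pos: [0.4953, -0.2116, 0.2063]
tool_rot: [-3.141, 0.001, 0.005]
contact_force: [-0.1, -0.4, -0.4]
opening: 0.0122
grip_force: 20.0
```

Emit:
step_arm --commands '[{"translation":[-1,-10,0],"roll":0},{"translation":[-2,-20,0],"roll":0},{"translation":[-2,-25,0],"roll":0},{"translation":[-2,-25,0],"roll":0},{"translation":[-2,-25,0],"roll":0},{"translation":[-2,-25,0],"roll":0},{"translation":[-2,-25,0],"roll":0},{"translation":[-2,-25,0],"roll":0},{"translation":[-2,-25,0],"roll":0},{"translation":[-2,-25,0],"roll":0},{"translation":[-2,-25,0],"roll":0},{"translation":[-2,-25,0],"roll":0},{"translation":[-2,-25,0],"roll":0},{"translation":[-2,-25,0],"roll":0},{"translation":[-1,-25,0],"roll":0},{"translation":[-1,-20,0],"roll":0},{"translation":[-1,-15,0],"roll":0},{"translation":[0,-9,0],"roll":0},{"translation":[0,0,0],"roll":0},{"translation":[0,0,0],"roll":0}]'

```text
time: 15.4
tool_pos: [0.4654, 0.1872, 0.2069]
tool_rot: [3.141, 0.001, -0.001]
contact_force: [0.5, -0.5, 0.5]
opening: 0.0116
grip_force: 20.0
```

Emit:
step_arm --commands '[{"translation":[0,0,15],"roll":0},{"translation":[0,0,25],"roll":0},{"translation":[0,0,25],"roll":0},{"translation":[0,0,25],"roll":0},{"translation":[0,0,15],"roll":0},{"translation":[0,0,10],"roll":0},{"translation":[0,0,0],"roll":0},{"translation":[0,0,0],"roll":0}]'

```text
time: 16.07
tool_pos: [0.4661, 0.1866, 0.0924]
tool_rot: [3.142, 0.0, -0.002]
contact_force: [-0.1, -0.1, 0.4]
opening: 0.012
grip_force: 20.0
```

```bash
python3 o.py
python3 - <<'E'
from h import *
t=read_camera("top")[:,:,::-1];s=read_camera("side")[:,:,::-1]
f=lambda im,x,y,w:cv2.resize(im[y:y+w,x:x+w],(390,390),interpolation=cv2.INTER_CUBIC)
cv2.imwrite("pics/c4.png",cv2.convertScaleAbs(np.hstack([f(t,222,215,120),f(s,195,190,140)]),alpha=1.3))
E
```

```text
16.0667 [0.4661 0.1866 0.0924] [ 3.142e+00  0.000e+00 -2.000e-03] F [-0.1 -0.1  0.4] M [-0.06  0.09 -0.02] 0.012011016834803023 19.9806010723114 [ 0.228  0.455  1.767 -0.     0.92   1.801]
```

View pics/c4.png

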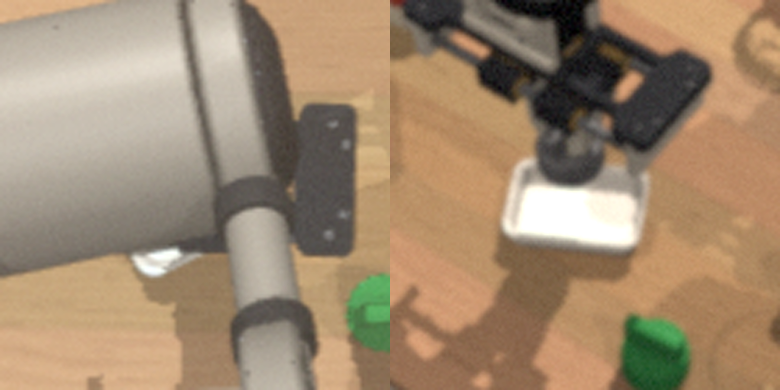

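Emit:
step_arm --commands '[{"translation":[0,0,8],"roll":0},{"translation":[0,0,8],"roll":0},{"translation":[0,0,8],"roll":0},{"translation":[0,0,6],"roll":0},{"translation":[0,0,5],"roll":0},{"translation":[0,0,4],"roll":0},{"translation":[0,0,3],"roll":0},{"translation":[0,0,0],"roll":0},{"translation":[0,0,0],"roll":0}]'

```text
time: 16.92
tool_pos: [0.4659, 0.1872, 0.0501]
tool_rot: [-3.142, 0.0, -0.0]
contact_force: [0.0, 0.2, -0.5]
opening: 0.0118
grip_force: 20.0
```

Emit:
step_arm --commands '[{"translation":[0,0,1],"roll":0},{"translation":[0,0,1],"roll":0},{"translation":[0,0,1],"roll":0},{"translation":[0,0,1],"roll":0},{"translation":[0,0,0],"roll":0}]'

```text
time: 17.33
tool_pos: [0.4658, 0.1872, 0.0461]
tool_rot: [-3.142, 0.0, -0.0]
contact_force: [0.4, -0.3, -0.7]
opening: 0.0117
grip_force: 20.0
```

Emit:
step_arm --commands '[{"translation":[0,0,0.7],"roll":0},{"translation":[0,0,0.7],"roll":0},{"translation":[0,0,0.6],"roll":0},{"translation":[0,0,0],"roll":0},{"translation":[0,0,0],"roll":0}]'

```text
time: 17.75
tool_pos: [0.4658, 0.1872, 0.0442]
tool_rot: [-3.142, 0.0, -0.0]
contact_force: [0.2, 0.3, -0.7]
opening: 0.012
grip_force: 20.0
```

Emit:
step_arm --commands '[{"translation":[0,0,0.5],"roll":0},{"translation":[0,0,0.5],"roll":0},{"translation":[0,0,0],"roll":0},{"translation":[0,0,0],"roll":0}]'

```text
time: 18.08
tool_pos: [0.4658, 0.1872, 0.0432]
tool_rot: [-3.142, 0.0, -0.0]
contact_force: [-0.2, -0.2, -0.6]
opening: 0.0119
grip_force: 20.0
```

Emit:
step_arm --commands '[{"translation":[0,0,0.5],"roll":0},{"translation":[0,0,0.5],"roll":0},{"translation":[0,0,0],"roll":0},{"translation":[0,0,0],"roll":0}]'

```text
time: 18.42
tool_pos: [0.4658, 0.1872, 0.0422]
tool_rot: [-3.142, 0.0, -0.0]
contact_force: [0.2, -0.4, -1.1]
opening: 0.012
grip_force: 20.0
```

Emit:
step_arm --commands '[{"translation":[0,0,0.5],"roll":0},{"translation":[0,0,0.5],"roll":0},{"translation":[0,0,0],"roll":0},{"translation":[0,0,0],"roll":0}]'

```text
time: 18.75
tool_pos: [0.4658, 0.1872, 0.0412]
tool_rot: [-3.142, 0.0, -0.0]
contact_force: [0.1, -0.5, -1.2]
opening: 0.0119
grip_force: 20.0
```

Emit:
step_arm --commands '[{"translation":[0,0,0.5],"roll":0},{"translation":[0,0,0.5],"roll":0},{"translation":[0,0,0],"roll":0},{"translation":[0,0,0],"roll":0}]'

```text
time: 19.08
tool_pos: [0.4658, 0.1872, 0.0402]
tool_rot: [-3.142, 0.0, -0.0]
contact_force: [0.3, 0.3, -0.8]
opening: 0.0119
grip_force: 20.0
```

Emit:
step_arm --commands '[{"translation":[0,0,0.5],"roll":0},{"translation":[0,0,0.5],"roll":0},{"translation":[0,0,0],"roll":0},{"translation":[0,0,0],"roll":0}]'

```text
time: 19.42
tool_pos: [0.4658, 0.1872, 0.0392]
tool_rot: [-3.142, 0.0, -0.0]
contact_force: [-0.0, -0.2, -0.1]
opening: 0.0117
grip_force: 20.0
```

Emit:
step_arm --commands '[{"translation":[0,0,0.5],"roll":0},{"translation":[0,0,0.5],"roll":0},{"translation":[0,0,0],"roll":0},{"translation":[0,0,0],"roll":0}]'

```text
time: 19.75
tool_pos: [0.4658, 0.1872, 0.0382]
tool_rot: [-3.142, 0.0, -0.0]
contact_force: [0.0, -0.3, -1.6]
opening: 0.0118
grip_force: 20.0
```

Emit:
step_arm --commands '[{"translation":[0,0,0.5],"roll":0},{"translation":[0,0,0.5],"roll":0},{"translation":[0,0,0],"roll":0},{"translation":[0,0,0],"roll":0}]'

```text
time: 20.08
tool_pos: [0.4658, 0.1872, 0.0372]
tool_rot: [-3.142, 0.0, -0.0]
contact_force: [-0.3, 0.5, -1.2]
opening: 0.012
grip_force: 20.0
```

Emit:
step_arm --commands '[{"translation":[0,0,0.5],"roll":0},{"translation":[0,0,0.5],"roll":0},{"translation":[0,0,0],"roll":0},{"translation":[0,0,0],"roll":0}]'

```text
time: 20.42
tool_pos: [0.4658, 0.1872, 0.0362]
tool_rot: [-3.142, -0.0, -0.0]
contact_force: [-0.4, 0.2, -1.0]
opening: 0.0119
grip_force: 20.0
```

Emit:
step_arm --commands '[{"translation":[0,0,0.5],"roll":0},{"translation":[0,0,0.5],"roll":0},{"translation":[0,0,0],"roll":0},{"translation":[0,0,0],"roll":0}]'

```text
time: 20.75
tool_pos: [0.4658, 0.1872, 0.0352]
tool_rot: [-3.142, 0.0, -0.0]
contact_force: [0.2, -0.2, -1.1]
opening: 0.0121
grip_force: 20.0
```

Emit:
step_arm --commands '[{"translation":[0,0,0.5],"roll":0},{"translation":[0,0,0.5],"roll":0},{"translation":[0,0,0],"roll":0},{"translation":[0,0,0],"roll":0}]'

```text
time: 21.08
tool_pos: [0.4658, 0.1872, 0.0342]
tool_rot: [-3.142, 0.0, -0.0]
contact_force: [-0.0, -0.1, -0.2]
opening: 0.0118
grip_force: 20.0
```

Emit:
step_arm --commands '[{"translation":[0,0,0.5],"roll":0},{"translation":[0,0,0.3],"roll":0},{"translation":[0,0,0],"roll":0},{"translation":[0,0,0],"roll":0}]'

```text
time: 21.42
tool_pos: [0.4659, 0.1872, 0.0339]
tool_rot: [-3.141, -0.0, -0.0]
contact_force: [-1.8, -0.7, 4.8]
opening: 0.0117
grip_force: 20.0
```

```bash
python3 o.py
python3 - <<'E'
from h import *
s=read_camera("side")[:,:,::-1]
cv2.imwrite("pics/c5.png",cv2.resize(s[210:310,200:320],(720,600),interpolation=cv2.INTER_CUBIC))
E
```

```text
21.4167 [0.4659 0.1872 0.0339] [-3.141 -0.    -0.   ] F [-1.8 -0.7  4.8] M [-0.13  0.49 -0.04] 0.011716508768784675 19.982082545757294 [0.229 0.547 1.818 0.    0.776 1.8  ]
```

View pics/c5.png

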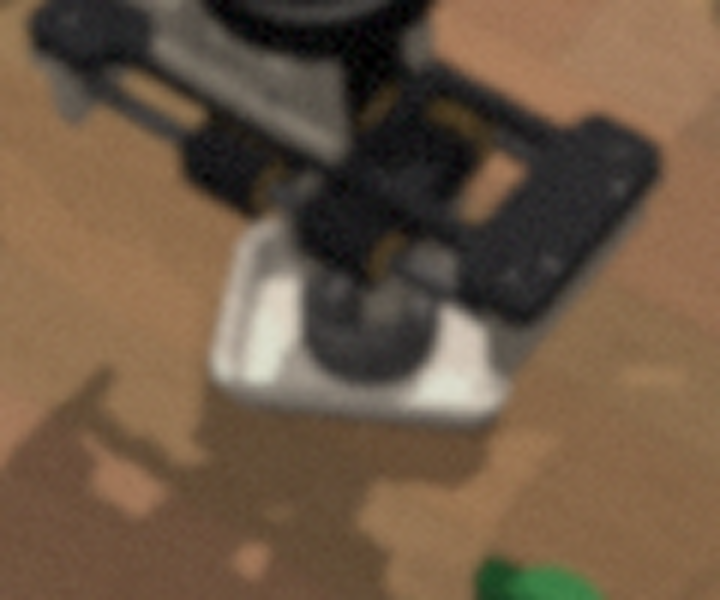

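The nut sits on the dish floor, centred at crop (370,325), with about 5 N contact. Next I release it gently and retreat.

Emit:
step_arm --commands '[{"translation":[0,0,-0.2],"roll":0},{"translation":[0,0,0],"roll":0},{"translation":[0,0,0],"roll":0}]' --grip_force 4

```text
time: 21.72
tool_pos: [0.466, 0.1872, 0.0339]
tool_rot: [-3.141, -0.0, -0.0]
contact_force: [-1.2, -1.3, 5.2]
opening: 0.0118
grip_force: 4.0
```

Emit:
step_arm --commands '[{"translation":[0,0,0],"roll":0},{"translation":[0,0,0],"roll":0},{"translation":[0,0,0],"roll":0},{"translation":[0,0,0],"roll":0},{"translation":[0,0,0],"roll":0},{"translation":[0,0,0],"roll":0}]' --fingers 0.45

```text
time: 22.22
tool_pos: [0.4658, 0.1872, 0.0335]
tool_rot: [-3.142, 0.0, -0.0]
contact_force: [-0.1, -0.0, 0.1]
opening: 0.0409
grip_force: 0.0
```

Emit:
step_arm --commands '[{"translation":[0,0,-3],"roll":0},{"translation":[0,0,-8],"roll":0},{"translation":[0,0,-15],"roll":0},{"translation":[0,0,-25],"roll":0},{"translation":[0,0,-25],"roll":0},{"translation":[0,0,-25],"roll":0},{"translation":[0,0,-25],"roll":0},{"translation":[0,0,-25],"roll":0},{"translation":[0,0,-15],"roll":0},{"translation":[-15,0,0],"roll":0},{"translation":[-20,-15,0],"roll":0},{"translation":[0,-30,0],"roll":0},{"translation":[0,-30,0],"roll":0},{"translation":[0,-30,0],"roll":0},{"translation":[0,-30,0],"roll":0},{"translation":[0,-15,0],"roll":0},{"translation":[0,0,0],"roll":0},{"translation":[0,0,0],"roll":0}]'

```text
time: 23.72
tool_pos: [0.4305, 0.3375, 0.1999]
tool_rot: [3.141, -0.0, 0.001]
contact_force: [-0.1, 0.1, 0.3]
opening: 0.0415
grip_force: 0.0
```

```bash
python3 o.py
python3 - <<'E'
from h import *
t=read_camera("top")[:,:,::-1];s=read_camera("side")[:,:,::-1]
f=lambda im,x,y,w:cv2.resize(im[y:y+w,x:x+w],(390,390),interpolation=cv2.INTER_CUBIC)
cv2.imwrite("pics/c6.png",np.hstack([f(t,222,215,120),f(s,195,190,140)]))
print([(np.round(d['at'],3),d['confidence']) for c in("top","side") for d in search_frame(c,"nut")])
E
```

```text
23.7167 [0.4305 0.3375 0.1999] [ 3.141e+00 -0.000e+00  1.000e-03] F [-0.1  0.1  0.3] M [-0.15  0.19  0.05] 0.04148990481806051 0.0 [ 0.525  0.405  1.506 -0.     1.231  2.094]
[(array([0.463, 0.183, 0.031]), 0.77), (array([0.392, 0.066, 0.023]), 0.83), (array([0.46 , 0.18 , 0.005]), 0.71), (array([0.459, 0.178, 0.026]), 0.65)]
```

View pics/c6.png

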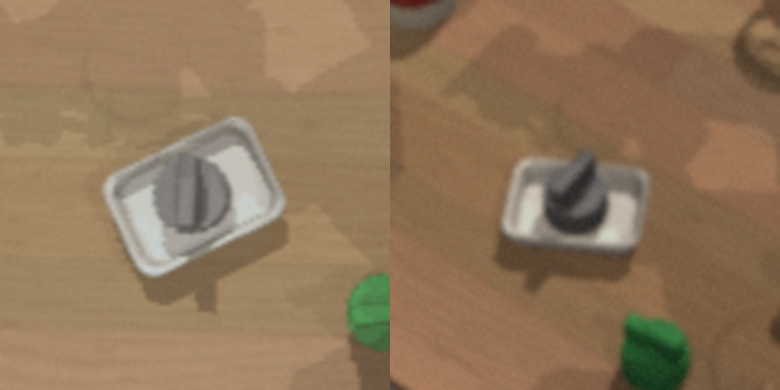

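The nut stands upright in the middle of the white dish, at left crop (192,192). The dish has not moved and the arm is clear.

```bash
python3 -c "
from cell import *
print(hand_in())"
```

```text
the job is handed in; nothing more can be done
None
```

I unscrewed the wing nut until the thread let go at about 2.2 rad clockwise, lifted it straight off, and set it upright in the middle of the white soap dish; the job is handed in at about 24 s, but no verdict came back.

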